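Fetch the heat sink from behind the bottle and the tip cleaner

TASK

The heat sink stands in the rack behind the pump bottle and the tip cleaner. First clear the bottle and the tip cleaner out of the way onto the dark grey mat, standing upright and leaving the heat sink where it is; then set the heat sink flat and square on the middle of the steel shield of the green circuit board while both still stand on the mat; then put the bottle back on the middle of the blue coaster and the tip cleaner back on the middle of the yellow coaster, upright.

Things in the scene. Friction and masses are not known exactly. Their poses are not given: they have to be found in the camera images.
- bottle_mid (a point): loose pump bottle, 104 mm tall: light grey body 54 mm across, black foot 66 mm, a 44 mm dish on a narrow neck on top; starts on the blue coaster. This point is on its axis 68 mm above the underside, 36 mm below the top; z up. The body is a plain cylinder from 6 to 82 mm up: grasp it near this point, so that the dish stays clear of the gripper. 0.11 to 0.23 kg
- cleaner_mid (a point): loose soldering-tip cleaner: black round pot 65 mm across with a domed top showing brass wool, 71 mm tall; at the start it stands on the yellow coaster. This point is on its axis half-way up, 35.5 mm above its underside; z up the axis. Grasp it round the body at this height or lower. 0.17 to 0.34 kg
- sink_mid (a point): loose black finned heat sink, a square block 30 x 30 x 16 mm with upright fins; at the start it stands in the rack close behind the bottle and the tip cleaner. This point is its centre, 8 mm above its underside; z up, x and y square to its sides. 45 g; grasp across two opposite sides (30 mm)
- blue_top (a point): blue round coaster, 74 mm across, 3 mm thick, fixed to the base plate of the light grey metal rack (an open tray 165 x 190 mm; behind the heat sink it has a rear panel 32 mm high): place of the bottle. This point is the centre of its upper face, 8 mm above the bench
- yellow_top (a point): yellow round coaster, 74 mm across, 3 mm thick, fixed to the base plate of the same rack: place of the tip cleaner. This point is the centre of its upper face, 8 mm above the bench. The coasters' centres are 90 mm apart, side by side; the heat sink stands about 50 mm behind the middle of the line between them (farther from the robot)
- mat_top (a point): dark grey flat mat on the bench, 180 mm along its x, 130 mm along its y, 3 mm thick, fixed: the side area. This point is the centre of its upper face. The bottle and the tip cleaner fit on it together, for instance one 45 mm from the centre along +x, the other 45 mm along -x
- shield_top (a point): centre of the upper face of the flat steel shield (86 mm along x, 70 mm along y) on the green circuit board (122 x 100 mm, loose, 0.12 kg, standing on four pins); the shield's upper face is 31 mm above the bench; z up, x and y along the board's edges

How it is judged:
On the way, in this order (a step that is already met when the one before it is completed fails the run):
1. the bottle and the tip cleaner both stand released and upright on the dark grey mat, the heat sink still in its place in the rack (x of bottle_mid in the frame of mat_top between -0.085 and 0.085 m and y of bottle_mid in the frame of mat_top between -0.06 and 0.06 m and z of bottle_mid in the frame of mat_top below 0.073 m and angle between each of bottle_mid, cleaner_mid's own z axis and vertical below 0.15 rad and x of cleaner_mid in the frame of mat_top between -0.085 and 0.085 m and y of cleaner_mid in the frame of mat_top between -0.06 and 0.06 m and z of cleaner_mid in the frame of mat_top below 0.0405 m and contact force between the fingers and bottle below 0.1 N and linear speed of each of bottle, cleaner below 0.02 m/s and contact force between the fingers and cleaner below 0.1 N and distance of sink_mid from where it was at the start of the episode below 0.025 m), for 0.2 s.
2. the heat sink lies flat on the middle of the board's shield, released, the bottle and the tip cleaner still on the mat (horizontal distance between sink_mid and shield_top below 0.012 m and z of sink_mid in the frame of shield_top between 0.003 and 0.012 m and angle between each of sink_mid, bottle_mid, cleaner_mid's own z axis and vertical below 0.15 rad and (angle between the x axis of sink_mid and the x axis of shield_top, either way round below 0.26 rad or angle between the x axis of sink_mid and the y axis of shield_top, either way round below 0.26 rad) and contact force between the fingers and sink below 0.1 N and linear speed of sink below 0.02 m/s and x of bottle_mid in the frame of mat_top between -0.085 and 0.085 m and y of bottle_mid in the frame of mat_top between -0.06 and 0.06 m and z of bottle_mid in the frame of mat_top below 0.073 m and x of cleaner_mid in the frame of mat_top between -0.085 and 0.085 m and y of cleaner_mid in the frame of mat_top between -0.06 and 0.06 m and z of cleaner_mid in the frame of mat_top below 0.0405 m), for 0.2 s.
At the end, for the whole second after the job is handed in: Heat sink flat on the shield, centre within 12 mm of its centre, square to the board within 15 degrees (any quarter turn); bottle on the blue and tip cleaner on the yellow coaster, upright, centres within 12 mm; all released and at rest (horizontal distance between sink_mid and shield_top below 0.012 m and z of sink_mid in the frame of shield_top between 0.003 and 0.012 m and angle between sink_mid's own z axis and vertical below 0.15 rad and (angle between the x axis of sink_mid and the x axis of shield_top, either way round below 0.26 rad or angle between the x axis of sink_mid and the y axis of shield_top, either way round below 0.26 rad) and contact force between the fingers and sink below 0.1 N and linear speed of each of sink, bottle, cleaner below 0.02 m/s and horizontal distance between bottle_mid and blue_top below 0.012 m and z of bottle_mid in the frame of blue_top below 0.072 m and angle between each of bottle_mid, cleaner_mid's own z axis and vertical below 0.12 rad and contact force between the fingers and bottle below 0.1 N and horizontal distance between cleaner_mid and yellow_top below 0.012 m and z of cleaner_mid in the frame of yellow_top below 0.0395 m and contact force between the fingers and cleaner below 0.1 N); the robot touches nothing.
It fails at once if the bottle or the tip cleaner is tipped over (tilt more than 0.7 rad) (angle between any of bottle_mid, cleaner_mid's own z axis and vertical above 0.7 rad).
It also fails if it takes over 136 s, if anything falls off the work surface, if the arm or the gripper's body presses on something with over 40 N, if the wrist force passes 120 N, or if a joint passes its speed limit or range.

ROBOT

A 6-joint arm with a two-finger parallel gripper is mounted at the origin on a cart in front of the work surface, level with it; the furniture and walls round the work are solid. World frame = base frame: x ahead of the robot, y to its left, z up, the work surface at z = 0. Lengths are in m, angles in rad, forces in N, time in s.
With the tool pointing down it reaches from about 0.35 to 0.775 m from the base axis. Payload 5.5 kg.
Tool frame: the origin (TCP) lies midway between the tips of the shut fingers; the grasp point (between the pads) lies 19 mm behind it; z points along the fingers, y is the direction in which the jaws open and shut (so a half turn about z gives the same grasp; the last joint's range is limited). The gripper opens to 85 mm and grips with 20 to 120 N. Pads are 22 mm wide; open, the fingers measure 114 mm over their backs; the gripper's body (76 mm by 85 mm) begins 54 mm behind the grasp point. The pads swing forward as they close: fully open they stand 13 mm farther back than shut.
Start: joints at [-1.411, 0.313, 0.046, 1.304, 0, 1.431], TCP at [0.17, -0.549, 0.231] pointing down, gripper open.
Joint ranges: [-2.76, 2.76], [-0.86, 1.69], [-1.03, 1.26], [-2.2, 2.34], [-1.47, 1.5], [-3.14, 3.14]. Speed limits (rad/s): [2.57, 2.57, 3.14, 3.14, 3.14, 3.14].

INTERFACE

Orientations are given as a unit quaternion [w, x, y, z].
In Python, from workcell import env gives the robot as it stands.
- The arm moves only by the shell command python3 -m creep 'ROWS' [OPENING] [FORCE]. ROWS is JSON, a list of rows, each a list of 6 numbers: the shift along the tool's x, y, z in m, then the turn, a rotation vector about the tool's x, y, z in degrees. A call has exactly 8 rows; each row is the pose to reach, as a shift and turn from the pose commanded when the call began, along the tool's axes at that moment; what a row does not reach only later rows make up. A row lasts 1/10 s, in which the tool goes at most 50 mm and 8.59 degrees, less where a joint would pass 70% of its speed; a pose out of reach is approached as far as the arm can. A call with a gripper value outside its range is refused whole. OPENING is the finger opening in m, from 0 to 0.0854, set as the call begins (- or left out, the last holds). The fingers move at their own pace and stop on an object; FORCE is the grip in N (left out, the last holds). Time passes only in rows, so rows that repeat a pose let the fingers close, or fill a call up. It gives the time, the measured TCP pose, the force and the opening at its end, in the units of the state.
- env.get_state(): the state, without advancing time (a new reading comes with each control period).
- env.read_camera(name): name is "scene" or "top" or "wrist"; returns (picture, depth): 384x512x3 uint8, blue, green, red; 384x512 float32, m along the optical axis (not along the pixel's ray), 0 where there is no reading.
- env.camera_params(name): a dict with "fx", "fy", "cx", "cy" (pixels), "position" and "orientation" of the camera in the world. Camera axes: x right, y up, looking along -z (the intrinsics and any distortion apply to the point x, -y, -z); pixel columns grow to the right and rows downward; lengths in m; the calibration is good to about 2 mm. A picture is of the moment at which its call begins: read the wrist's pose just before it. camera_params takes no time and is no camera call; for the wrist camera it gives the pose at the moment of the call.
- env.hand_in(): hands the job in, once; it reports no verdict.
The state is a dict: "clock": time; "joint_pos": joint angles; "qvel": joint speeds; "tau": joint torques, N m; "tcp_pos": TCP position; "orientation": TCP orientation; "wrist_force": force on the tool from outside, world axes, zero at the start; "ft_torque": the same for the moment, N m; "finger_gap": finger opening in m.
Only numpy, scipy, OpenCV 4.12 (cv2) and the standard library are available. Lean on these libraries where they do the work, as an engineer would, in place of code of your own. Each camera call takes 0.05 s, during which the arm holds its last target. There are 200 camera calls.

## Working session

There is one attempt and no reset: what is moved stays moved. The work goes in short steps, Python scripts to look and compute and a shell command to move; the robot and the scene stay as the last step left them, time stands still between calls to the robot, and variables do not carry over. Pictures are saved under pics/ and viewed, about 12 in all and at most 16, crops included, and the job is handed in when it is done.

```bash
ls; mkdir -p pics
cat > h.py <<'E'
import numpy as np, cv2, sys
from scipy.spatial.transform import Rotation as R
from workcell import env
def q2R(q): return R.from_quat([q[1],q[2],q[3],q[0]]).as_matrix()
def look(cam, name=None):
    p=env.camera_params(cam); im,d=env.read_camera(cam)
    np.savez('%s.npz'%cam, im=im,d=d,P=np.array(p['position']),Q=np.array(p['orientation']),k=np.array([p['fx'],p['fy'],p['cx'],p['cy']]))
    if name: cv2.imwrite('pics/'+name+'.png', im)
    return im,d,p
def cloud(cam):
    z=np.load('%s.npz'%cam); fx,fy,cx,cy=z['k']; d=z['d']
    v,u=np.mgrid[0:d.shape[0],0:d.shape[1]]
    c=np.stack([(u-cx)/fx*d,-(v-cy)/fy*d,-d],-1)
    return c@q2R(z['Q']).T+z['P'], z['im'], d
def ray(cam,u,v,h):
    z=np.load('%s.npz'%cam); fx,fy,cx,cy=z['k']
    r=q2R(z['Q'])@np.array([(u-cx)/fx,-(v-cy)/fy,-1]); P=z['P']
    return P+r*(h-P[2])/r[2]
E
python3 - <<'E'
from h import *
for c in ('top','scene'):
    im,d,p=look(c,c); print({k:(np.round(v,3) if not isinstance(v,str) else v) for k,v in p.items()})
a=np.vstack([cv2.imread('pics/top.png')]); 
print(env.get_state())
E
```

```text
pics
{'fx': np.float64(431.801), 'fy': np.float64(431.801), 'cx': np.float64(258.224), 'cy': np.float64(190.899), 'position': array([ 0.317, -0.033,  1.172]), 'orientation': array([ 0.711,  0.059, -0.056, -0.699])}
{'fx': np.float64(428.82), 'fy': np.float64(428.82), 'cx': np.float64(247.058), 'cy': np.float64(197.267), 'position': array([-0.308, -0.508,  0.662]), 'orientation': array([ 0.76 ,  0.423, -0.249, -0.426])}
{'clock': 0.1, 'joint_pos': array([-1.41061415e+00,  3.13906580e-01,  4.51341461e-02,  1.30359682e+00,
        5.63883444e-07,  1.43118525e+00]), 'qvel': array([-9.79547086e-06, -1.97603696e-03,  3.58704476e-03, -2.69658897e-04,
        3.93038616e-04, -1.35915465e-03]), 'tau': array([ 2.23599774e-03, -4.81722236e+01,  2.99246442e+01,  1.26524147e-02,
       -8.81864412e-05, -3.36867174e-06]), 'tcp_pos': array([ 0.16972565, -0.54892643,  0.23052568]), 'orientation': array([-7.86423836e-04,  9.88786215e-01,  1.49335870e-01, -7.80713166e-06]), 'wrist_force': array([-1.31780177,  0.40742466,  0.26419991]), 'ft_torque': array([-0.05844014, -0.0123434 , -0.00274104]), 'finger_gap': 0.08549885646596818}
```

View pics/top.png

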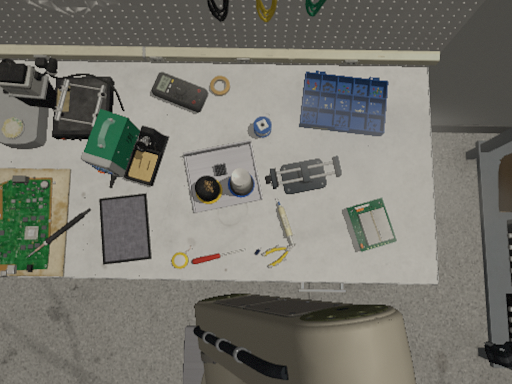

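View pics/scene.png

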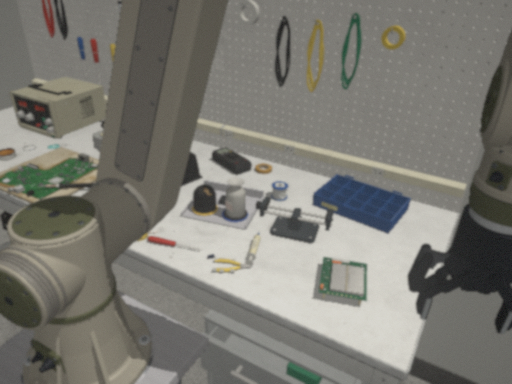

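The top view shows the rack at about (222,177), with the cleaner at (207,188), the bottle at (240,180) and the sink at (220,169). The mat is at (125,228) and the board at (370,225). Next I'll enlarge crops for the measurement.

Run:
```python
from h import *
X,im,d=cloud('top')
a=cv2.resize(im[135:220,175:270],None,fx=6,fy=6,interpolation=cv2.INTER_CUBIC)
b=cv2.resize(im[185:270,90:160],None,fx=4,fy=4,interpolation=cv2.INTER_CUBIC)
c=cv2.resize(im[190:260,335:405],None,fx=4,fy=4,interpolation=cv2.INTER_CUBIC)
b=cv2.copyMakeBorder(b,0,510-b.shape[0],0,0,0);c=cv2.copyMakeBorder(c,0,510-c.shape[0],0,0,0)
r=np.hstack([a,np.vstack([b[:340],np.zeros((170,280,3),np.uint8)])])
cv2.imwrite('pics/c1.png',cv2.resize(r,(0,0),fx=.9,fy=.9)); 
def cen(m): 
    p=X[m]; (c,s,ang)=cv2.minAreaRect(p[:,:2].astype(np.float32)); return np.round(c,4),np.round(s,4),round(ang,1),np.round(np.median(p[:,2]),4),m.sum()
v,u=np.mgrid[0:384,0:512]
def box(u0,u1,v0,v1): return (u>=u0)&(u<u1)&(v>=v0)&(v<v1)
g=cv2.cvtColor(im,cv2.COLOR_BGR2GRAY); hsv=cv2.cvtColor(im,cv2.COLOR_BGR2HSV)
z=X[...,2]
m=box(90,160,188,270)&(g<130); m=cv2.morphologyEx(m.astype(np.uint8),cv2.MORPH_OPEN,np.ones((5,5)))>0
print('mat',cen(m))
B=box(338,402,193,257)
print('board',cen(B&(z>.02)&(z<.06)))
sh=B&(z>.02)&(hsv[...,1]<60)&(g>120); sh=cv2.morphologyEx(sh.astype(np.uint8),cv2.MORPH_OPEN,np.ones((5,5)))>0
print('shield',cen(sh))
K=box(180,265,140,215)
for lo,hi in((.085,.13),(.1,.13),(.055,.085)):
    print(lo,cen(K&(z>lo)&(z<hi)))
print('cl',cen(box(180,224,160,215)&(z>.055)))
print('bot',cen(box(226,265,140,215)&(z>.095)))
print('sink',cen(box(208,232,158,178)&(z>.015)&(z<.04)&(g<90)), z[168,220])
print('rack', cen(K&(z>-.0)&(z<.05)&(g>100)&(g<190)))
for p in ((60,250),(300,250)): print(z[p[1],p[0]])
```

```text
mat (array([0.4055, 0.189 ]), array([0.187 , 0.4399]), 1.4, np.float64(0.0009), np.int64(3198))
board (array([ 0.4237, -0.3302]), array([0.1216, 0.1007]), 17.2, np.float64(0.0271), np.int64(1437))
shield (array([ 0.3765, -0.2024]), array([0.0869, 0.3581]), 16.5, np.float64(0.0291), np.int64(848))
0.085 (array([0.5293, 0.0194]), array([0.0441, 0.0439]), 57.1, np.float64(0.106), np.int64(266))
0.1 (array([0.5296, 0.0199]), array([0.0426, 0.0427]), 1.0, np.float64(0.1063), np.int64(244))
0.055 (array([0.5129, 0.0651]), array([0.059 , 0.1471]), 1.5, np.float64(0.0687), np.int64(377))
cl (array([0.4198, 0.0581]), array([0.2683, 0.0576]), 29.6, np.float64(0.0664), np.int64(282))
bot (array([0.4324, 0.0054]), array([0.2388, 0.0436]), 8.2, np.float64(0.1065), np.int64(256))
sink (array([0.5656, 0.0782]), array([0.0255, 0.0278]), 10.7, np.float64(0.0194), np.int64(41)) 0.005577802755623695
rack (array([0.5488, 0.0753]), array([0.209 , 0.2356]), 1.0, np.float64(0.0031), np.int64(2675))
0.005347961687834912
0.0008897700047736379
```

View pics/c1.png

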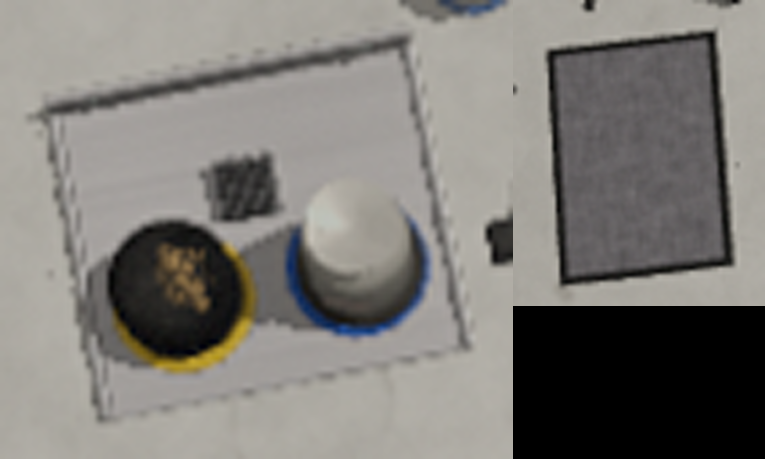

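Run:
```python
from h import *
X,im,d=cloud('top'); z=X[...,2].copy(); z[d<=0]=-1
v,u=np.mgrid[0:384,0:512]
def box(u0,u1,v0,v1): return (u>=u0)&(u<u1)&(v>=v0)&(v<v1)
g=cv2.cvtColor(im,cv2.COLOR_BGR2GRAY); hsv=cv2.cvtColor(im,cv2.COLOR_BGR2HSV)
def cen(m): 
    p=X[m]; (c,s,ang)=cv2.minAreaRect(p[:,:2].astype(np.float32)); return np.round(c,4),np.round(s,4),round(ang,1),np.round(np.median(p[:,2]),4),m.sum()
def ps(L,h,f): return np.array([ray('top',*f(x,y),h)[:2] for x,y in L])
m=ps([(548,48),(715,34),(733,264),(562,284)],.003,lambda x,y:(90+(x-513)/3.6-.4,185+y/3.6-.4))
print('mat',m.round(4).tolist(),m.mean(0), np.linalg.norm(np.roll(m,1,0)-m,axis=1), np.degrees(np.arctan2(*(m[3]-m[0]+m[2]-m[1])[::-1])))
f=lambda x,y:(175+x/5.4-.4,135+y/5.4-.4)
s=ps([(205,165),(270,154),(279,213),(217,222)],.024,f); print('sink',s.round(4).tolist(),s.mean(0))
r=ps([(103,420),(468,348)],.006,f); print('rackfront',r, np.degrees(np.arctan2(*(r[0]-r[1])[::-1])))
B=box(338,402,193,257)
print('shield',cen(cv2.morphologyEx((B&(z>.02)&(hsv[...,1]<60)&(g>120)).astype(np.uint8),cv2.MORPH_OPEN,np.ones((5,5)))>0))
print('cl55',cen(box(180,224,160,215)&(z>.055)),cen(box(180,224,160,215)&(z>.03)),z[box(195,215,178,195)].max())
print('bot',cen(box(226,265,140,215)&(z>.095)))
for c,lo,hi in(('y',15,35),('b',100,125)):
    mm=box(180,265,140,215)&(hsv[...,0]>lo)&(hsv[...,0]<hi)&(hsv[...,1]>110)&((z<.02)); mm&=d>0
    p=X[mm]; 
    p=np.array([ray('top',a,b,.008) for a,b in zip(u[mm],v[mm])]); 
    print(c,cv2.minEnclosingCircle(p[:,:2].astype(np.float32)),mm.sum())
```

```text
mat [[0.4828, 0.4075], [0.4958, 0.281], [0.3231, 0.2573], [0.3062, 0.3833]] [0.40199724 0.33226604] [0.17822824 0.12706862 0.17429636 0.12718956] -172.1857424088425
sink [[0.5753, 0.0982], [0.5815, 0.0656], [0.5512, 0.0602], [0.5461, 0.0912]] [0.56352048 0.07880039]
rackfront [[ 0.44727697  0.14696386]
 [ 0.48703494 -0.03587095]] 102.26814658655299
shield (array([ 0.4173, -0.3405]), array([0.0869, 0.07  ]), 16.5, np.float64(0.0291), np.int64(842))
cl55 (array([0.5112, 0.1091]), array([0.0584, 0.0592]), 47.1, np.float64(0.0661), np.int64(269)) (array([0.5104, 0.1083]), array([0.0615, 0.0618]), 34.3, np.float64(0.0573), np.int64(478)) 0.07940745669625238
bot (array([0.5296, 0.0199]), array([0.0426, 0.0427]), 1.0, np.float64(0.1062), np.int64(245))
y ((0.508881151676178, 0.10883298516273499), 0.03642653673887253) 107
b ((0.5062173008918762, 0.04557038098573685), 0.06312839686870575) 69
```

```bash
cat >> h.py <<'E'
def go(x,y,z,alpha=None,quiet=False):
    s=env.get_state(); M=q2R(s['orientation']); p=np.array(s['tcp_pos'])
    a=np.degrees(np.arctan2(M[1,0],M[0,0]))
    if alpha is None: alpha=a
    T=R.from_euler('z',alpha,degrees=True).as_matrix()@np.diag([1.,-1,-1])
    print('go shift',np.round(M.T@(np.array([x,y,z])-p),4),'rotvec',np.round(R.from_matrix(M.T@T).as_rotvec(degrees=True),2),'| tcp',p.round(4),'alpha %.1f'%a,'gap %.4f'%s['finger_gap'],'F',np.round(s['wrist_force'],1),'t %.1f'%s['clock'])
E
python3 - <<'E'
from h import *
X,im,d=cloud('top'); ok=d>0
# height map grid of max z
for x in np.arange(.62,.26,-.02):
    row=[]
    for y in np.arange(.44,-.44,-.04):
        m=ok&(abs(X[...,0]-x)<.01)&(abs(X[...,1]-y)<.02); row.append('%4d'%(1000*X[...,2][m].max()) if m.any() else '   .')
    print('%.2f'%x,*row)
go(.5296,.0199,.20,102.3)
E
```

```text
0.62    .  123  146  121   94   62    0   32   33   32    8   14    2    4    2    2    2    2    2    1    3    3
0.60    .  123  134  120   84   29    3   32    7   10    7   12    3    2   13   12   64   76    2    3    2    2
0.58    1  122  123  121   21   27    4   14    8   21    7   14    3   12   57   60   55   76    1    2    3    2
0.56   36  124  124   72   20   29    2   14    9   23  107  109   74   74   59   62   56   77    2    4    2    4
0.54    3    4  119   29   29   30    2   15   70   61  112  112   74   78   58   62   57   74    3    2    3    3
0.52    2    8   20   28   28    3    1   15   79   56  112  110   68   77   53   53   12    3    2    2    2    2
0.50    3    3    2    6    6    5    3   14   78   69  113  111   13    3   12    2    2    2    3    3   23    6
0.48    1    5    5    8    4    1    1   15   69   66    7    7   13   13    2    3    3    4   24   29   25    4
0.46   13    4    5    6    6    3    2   14    7    7    5    3    4   21   12    2    3    4   30   33   35    3
0.44   18    6    6    6    5    5    2    2    2    3    4    2 
[... 425 characters left out ...]
   2    3    2    3    2    2    7   12   14   19    3    2    2   28   34   26    2
0.34    3    5    7    5    7    4    9   10   19   16   10    6   11   12   10    1    2    3    3    2    3    4
0.32    4    4    6    5    5    5   12   15   17   15    2    2    6    9    6    2    3    2    3    3    5    4
0.30    2    3    7    3    6    2   10   12    2    4    2    2    9    6    4    2    2    3    3    3    4    2
0.28    2    2    2    3    1    3    4    2    4    2    3    3    2  743  772  769    2    3    5    4    2    3
go shift [ 0.5118 -0.4371  0.0313] rotvec [-6.000e-02 -8.000e-02 -8.512e+01] | tcp [ 0.1697 -0.5489  0.2305] alpha 17.2 gap 0.0855 F [-1.3  0.4  0.3] t 0.1
```

```bash
python3 -m creep '[[0.5118,-0.4371,0.03,0,0,-85.1],[0.5118,-0.4371,0.03,0,0,-85.1],[0.5118,-0.4371,0.03,0,0,-85.1],[0.5118,-0.4371,0.03,0,0,-85.1],[0.5118,-0.4371,0.03,0,0,-85.1],[0.5118,-0.4371,0.03,0,0,-85.1],[0.5118,-0.4371,0.03,0,0,-85.1],[0.5118,-0.4371,0.03,0,0,-85.1]]' 0.085 40; python3 -c "
from h import *
go(.5296,.0199,.2,102.3)"
```

```text
clock: 0.9
tcp_pos: [0.384, -0.2098, 0.2133]
orientation: [0.0, 0.73, 0.684, 0.0]
wrist_force: [1.0, -0.7, 0.1]
finger_gap: 0.0849
go shift [0.2387 0.1303 0.0133] rotvec [  0.     0.   -16.04] | tcp [ 0.384  -0.2098  0.2133] alpha 86.3 gap 0.0849 F [ 1.  -0.7  0.1] t 0.9
```

```bash
python3 -m creep '[[0.239,0.13,0.0133,0,0,-16],[0.239,0.13,0.0133,0,0,-16],[0.239,0.13,0.0133,0,0,-16],[0.239,0.13,0.0133,0,0,-16],[0.239,0.13,0.0133,0,0,-16],[0.239,0.13,0.0133,0,0,-16],[0.239,0.13,0.0133,0,0,-16],[0.239,0.13,0.0133,0,0,-16]]'
python3 - <<'E'
from h import *
go(.5296,.0199,.057,102.3)
im,d,p=look('wrist','w1'); print(p)
E
```

```text
clock: 1.7
tcp_pos: [0.5295, 0.0177, 0.1995]
orientation: [-0.001, 0.629, 0.777, -0.001]
wrist_force: [0.0, 0.2, -0.2]
finger_gap: 0.0851
go shift [0.0021 0.0008 0.1425] rotvec [-0.1  -0.   -0.29] | tcp [0.5295 0.0177 0.1995] alpha 102.0 gap 0.0851 F [ 0.   0.2 -0.2] t 1.7
{'fx': 268.14886231001987, 'fy': 268.14886231001987, 'cx': 251.97430473748418, 'cy': 192.23685517814977, 'position': array([0.51472157, 0.08929069, 0.34172577]), 'orientation': array([ 0.98410385, -0.14345998, -0.01469358,  0.10364814])}
```

View pics/w1.png

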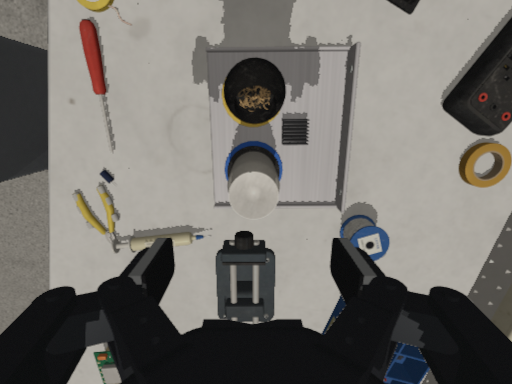

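The wrist view shows the bottle dish at (253,190), centred between the fingers in column. The sink is at (295,131) and square to the rack. I'll descend now.

```bash
python3 -m creep '[[0.002,0.001,0.02,0,0,-0.3],[0.002,0.001,0.04,0,0,-0.3],[0.002,0.001,0.06,0,0,-0.3],[0.002,0.001,0.08,0,0,-0.3],[0.002,0.001,0.1,0,0,-0.3],[0.002,0.001,0.12,0,0,-0.3],[0.002,0.001,0.142,0,0,-0.3],[0.002,0.001,0.142,0,0,-0.3]]' 0.085; python3 -m creep '[[0,0,0,0,0,0],[0,0,0,0,0,0],[0,0,0,0,0,0],[0,0,0,0,0,0],[0,0,0,0,0,0],[0,0,0,0,0,0],[0,0,0,0,0,0],[0,0,0,0,0,0]]' 0.04 40;  python3 - <<'E'
from h import *
go(.5296,.0199,.20,102.3)
s=ray('wrist',295,131,.021);print('sink',s)
L=np.array([ray('wrist',a,b,.021)[:2] for a,b in((282,118),(308,118),(308,145),(283,145))]);print(L,L.mean(0))
E
```

```text
clock: 2.55
tcp_pos: [0.5276, 0.0183, 0.0558]
orientation: [-0.002, 0.629, 0.778, -0.002]
wrist_force: [-1.6, 0.2, -0.9]
finger_gap: 0.0855
clock: 3.35
tcp_pos: [0.5318, 0.019, 0.0598]
orientation: [0.002, 0.628, 0.778, 0.0]
wrist_force: [-0.8, -1.4, 6.9]
finger_gap: 0.053
go shift [ 0.001  -0.0017 -0.1402] rotvec [ 0.14  0.12 -0.07] | tcp [0.5318 0.019  0.0598] alpha 102.2 gap 0.0530 F [-0.8 -1.4  6.9] t 3.4
sink [0.567973   0.07931485 0.021     ]
[[0.54961243 0.09037489]
 [0.5789241  0.09661533]
 [0.58714816 0.0668188 ]
 [0.55816168 0.06064521]] [0.56846159 0.07861356]
```

```bash
python3 -m creep '[[0,0,-0.005,0,0,0],[0,0,-0.02,0,0,0],[0,0,-0.035,0,0,0],[0,0,-0.05,0,0,0],[0,0,-0.065,0,0,0],[0,0,-0.08,0,0,0],[0,0,-0.095,0,0,0],[0,0,-0.1,0,0,0]]';  python3 - <<'E'
from h import *
go(.4545,.3173,.157,102.3)
E
```

```text
clock: 4.15
tcp_pos: [0.5315, 0.0197, 0.1599]
orientation: [0.001, 0.628, 0.779, 0.001]
wrist_force: [0.4, 0.0, -1.7]
finger_gap: 0.0531
go shift [ 0.3071 -0.0121  0.0027] rotvec [ 0.14  0.04 -0.05] | tcp [0.5315 0.0197 0.1599] alpha 102.2 gap 0.0531 F [ 0.4  0.  -1.7] t 4.2
```

```bash
python3 -m creep '[[0.015,0,0,0,0,0],[0.05,-0.002,0,0,0,0],[0.09,-0.004,0,0,0,0],[0.13,-0.006,0,0,0,0],[0.17,-0.007,0,0,0,0],[0.21,-0.009,0,0,0,0],[0.25,-0.01,0,0,0,0],[0.275,-0.011,0,0,0,0]]'; python3 -m creep '[[0.015,0,0,0,0,0],[0.026,-0.001,0,0,0,0],[0.031,-0.001,0.0,0,0,0],[0.032,-0.001,0.02,0,0,0],[0.032,-0.001,0.04,0,0,0],[0.032,-0.001,0.06,0,0,0],[0.032,-0.001,0.08,0,0,0],[0.032,-0.001,0.085,0,0,0]]';  python3 - <<'E'
from h import *
go(.4545,.3173,.055,102.3)
E
```

```text
clock: 4.95
tcp_pos: [0.4594, 0.2889, 0.1571]
orientation: [-0.001, 0.627, 0.779, -0.001]
wrist_force: [0.9, 0.1, -1.9]
finger_gap: 0.0531
clock: 5.75
tcp_pos: [0.4527, 0.3153, 0.0708]
orientation: [-0.001, 0.628, 0.778, -0.002]
wrist_force: [-1.0, -0.1, -2.1]
finger_gap: 0.0529
go shift [0.0017 0.0022 0.0158] rotvec [-0.24  0.08 -0.18] | tcp [0.4527 0.3153 0.0708] alpha 102.1 gap 0.0529 F [-1.  -0.1 -2.1] t 5.8
```

```bash
python3 -m creep '[[0,0,0.004,0,0,0],[0,0,0.008,0,0,0],[0,0,0.011,0,0,0],[0,0,0.013,0,0,0],[0,0,0.0145,0,0,0],[0,0,0.0155,0,0,0],[0,0,0.0165,0,0,0],[0,0,0.0165,0,0,0]]';  python3 - <<'E'
from h import *
go(.4545,.3173,.055,102.3)
E
```

```text
clock: 6.55
tcp_pos: [0.4538, 0.3171, 0.0566]
orientation: [0.0, 0.628, 0.778, -0.0]
wrist_force: [-0.4, -0.0, -0.9]
finger_gap: 0.0528
go shift [0.     0.0007 0.0016] rotvec [-0.01  0.01 -0.06] | tcp [0.4538 0.3171 0.0566] alpha 102.2 gap 0.0528 F [-0.4 -0.  -0.9] t 6.5
```

```bash
python3 -m creep '[[0,0,0.001,0,0,0],[0,0,0.001,0,0,0],[0,0,0.002,0,0,0],[0,0,0.002,0,0,0],[0,0,0.002,0,0,0],[0,0,0.002,0,0,0],[0,0,0.002,0,0,0],[0,0,0.002,0,0,0]]';  python3 -c "
from h import *
go(.4545,.3173,.055,102.3)"; python3 -m creep '[[0,0,0,0,0,0],[0,0,0,0,0,0],[0,0,0,0,0,0],[0,0,0,0,0,0],[0,0,0,0,0,0],[0,0,0,0,0,0],[0,0,0,0,0,0],[0,0,0,0,0,0]]' 0.085;  python3 -c "
from h import *
go(.4545,.3173,.155,102.3)"
```

```text
clock: 7.35
tcp_pos: [0.454, 0.3172, 0.0549]
orientation: [0.0, 0.628, 0.778, 0.0]
wrist_force: [-2.2, 0.7, 3.0]
finger_gap: 0.0525
go shift [-0.      0.0005 -0.0001] rotvec [ 0.02 -0.01 -0.07] | tcp [0.454  0.3172 0.0549] alpha 102.2 gap 0.0525 F [-2.2  0.7  3. ] t 7.3
clock: 8.15
tcp_pos: [0.4539, 0.3171, 0.0546]
orientation: [0.0, 0.628, 0.778, -0.0]
wrist_force: [-1.1, -0.2, -0.4]
finger_gap: 0.0851
go shift [ 1.000e-04  6.000e-04 -1.004e-01] rotvec [ 0.    0.01 -0.07] | tcp [0.4539 0.3171 0.0546] alpha 102.2 gap 0.0851 F [-1.1 -0.2 -0.4] t 8.2
```

```bash
python3 -m creep '[[0,0,-0.01,0,0,0],[0,0,-0.03,0,0,0],[0,0,-0.06,0,0,0],[0,0,-0.09,0,0,0],[0,0,-0.12,0,0,0],[0,0,-0.14,0,0,0],[0,0,-0.14,0,0,0],[0,0,-0.14,0,0,0]]';  python3 -c "
from h import *
go(.5105,.1085,.16,102.3)"
```

```text
clock: 8.95
tcp_pos: [0.4541, 0.3172, 0.1951]
orientation: [0.0, 0.628, 0.778, 0.001]
wrist_force: [-0.1, -0.3, 0.1]
finger_gap: 0.0851
go shift [-0.2159  0.0109  0.0351] rotvec [ 0.07 -0.01 -0.07] | tcp [0.4541 0.3172 0.1951] alpha 102.2 gap 0.0851 F [-0.1 -0.3  0.1] t 8.9
```

```bash
python3 -m creep '[[-0.02,0.001,0,0,0,0],[-0.06,0.003,0,0,0,0],[-0.1,0.005,0,0,0,0],[-0.14,0.007,0.01,0,0,0],[-0.18,0.009,0.02,0,0,0],[-0.205,0.01,0.03,0,0,0],[-0.216,0.011,0.035,0,0,0],[-0.216,0.011,0.035,0,0,0]]';  python3 - <<'E'
from h import *
go(.5105,.1085,.022,102.3)
im,d,p=look('wrist','w2')
t,_,_=look('top','t2')
cv2.imwrite('pics/t2c.png',np.vstack([im,np.hstack([cv2.resize(t[130:280,80:290],(0,0),fx=1.8,fy=1.8)[:200],np.zeros((200,512-378,3),np.uint8)])]) )
E
```

```text
clock: 9.75
tcp_pos: [0.5095, 0.1072, 0.1578]
orientation: [-0.001, 0.629, 0.778, -0.001]
wrist_force: [0.4, -0.3, 0.3]
finger_gap: 0.0851
go shift [0.0009 0.0017 0.1358] rotvec [-0.2  -0.03 -0.21] | tcp [0.5095 0.1072 0.1578] alpha 102.1 gap 0.0851 F [ 0.4 -0.3  0.3] t 9.8
```

View pics/t2c.png

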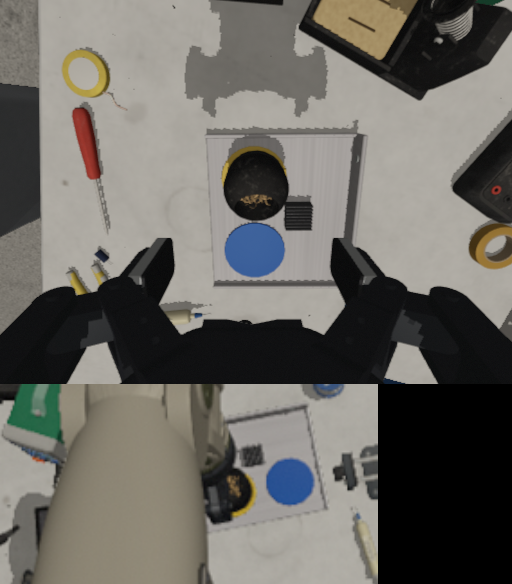

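The wrist view shows the cleaner at (255,190), centred in the jaws. The blue coaster is free at (255,250), and the sink is undisturbed.

```bash
python3 -m creep '[[0.001,0.001,0.02,0,0,0],[0.001,0.001,0.04,0,0,0],[0.001,0.001,0.06,0,0,0],[0.001,0.001,0.08,0,0,0],[0.001,0.001,0.1,0,0,0],[0.001,0.001,0.12,0,0,0],[0.001,0.001,0.133,0,0,0],[0.001,0.001,0.133,0,0,0]]' 0.085; python3 -m creep '[[0,0,0,0,0,0],[0,0,0,0,0,0],[0,0,0,0,0,0],[0,0,0,0,0,0],[0,0,0,0,0,0],[0,0,0,0,0,0],[0,0,0,0,0,0],[0,0,0,0,0,0]]' 0.05 40;  python3 - <<'E'
from h import *
go(.5105,.1085,.12,102.3)
for c,lo,hi,cam in(('b',100,125,'wrist'),('b',100,125,'top')):
    X,im,d=cloud(cam); hsv=cv2.cvtColor(im,cv2.COLOR_BGR2HSV)
    v,u=np.mgrid[0:384,0:512]
    m=(hsv[...,0]>lo)&(hsv[...,0]<hi)&(hsv[...,1]>110)
    n,l,st,ce=cv2.connectedComponentsWithStats(m.astype(np.uint8))
    for i in range(1,n):
        if st[i,4]>300: print(cam,ce[i],st[i],ray(cam,*ce[i],.008))
E
```

```text
clock: 10.65
tcp_pos: [0.5094, 0.111, 0.0252]
orientation: [-0.001, 0.627, 0.779, -0.001]
wrist_force: [-0.5, -0.2, 0.5]
finger_gap: 0.0853
clock: 11.45
tcp_pos: [0.5119, 0.1103, 0.0281]
orientation: [0.0, 0.627, 0.779, 0.001]
wrist_force: [-2.0, 2.0, 6.8]
finger_gap: 0.0616
go shift [-0.0014 -0.0015 -0.0919] rotvec [ 0.13 -0.06 -0.03] | tcp [0.5119 0.1103 0.0281] alpha 102.3 gap 0.0616 F [-2.   2.   6.8] t 11.4
wrist [254.19553963 249.38749502] [ 225  223   59   54 2511] [0.53005931 0.02358798 0.008     ]
top [348.23565217  84.14173913] [ 305   71   83   35 1150] [ 0.82137847 -0.27783234  0.008     ]
top [240.53461538 183.94807692] [228 172  26  25 520] [0.52751941 0.02159356 0.008     ]
```

```bash
python3 -m creep '[[0,0,-0.005,0,0,0],[0,0,-0.02,0,0,0],[0,0,-0.04,0,0,0],[0,0,-0.06,0,0,0],[0,0,-0.08,0,0,0],[0,0,-0.1,0,0,0],[0,0,-0.115,0,0,0],[0,0,-0.12,0,0,0]]'; python3 -m creep '[[0.01,-0.01,0,0,0,0],[0.03,-0.03,0,0,0,0],[0.05,-0.05,0,0,0,0],[0.07,-0.07,0,0,0,0],[0.09,-0.09,0,0,0,0],[0.11,-0.11,0,0,0,0],[0.118,-0.118,0,0,0,0],[0.118,-0.119,0,0,0,0]]';  python3 - <<'E'
from h import *
go(.3495,.3473,.148,102.3)
E
```

```text
clock: 12.25
tcp_pos: [0.5123, 0.1094, 0.1487]
orientation: [0.001, 0.628, 0.778, 0.001]
wrist_force: [-0.4, 0.6, -2.3]
finger_gap: 0.0613
clock: 13.05
tcp_pos: [0.3677, 0.2001, 0.1459]
orientation: [-0.0, 0.627, 0.779, -0.001]
wrist_force: [0.9, -0.7, -1.7]
finger_gap: 0.0618
go shift [ 0.1477  0.0138 -0.0022] rotvec [-0.11  0.02  0.07] | tcp [0.3677 0.2001 0.1459] alpha 102.4 gap 0.0618 F [ 0.9 -0.7 -1.7] t 13.1
```

```bash
python3 -m creep '[[0.01,0.001,0,0,0,0],[0.035,0.003,0,0,0,0],[0.065,0.005,0,0,0,0],[0.095,0.008,0,0,0,0],[0.12,0.011,0,0,0,0],[0.14,0.013,0,0,0,0],[0.147,0.013,0,0,0,0],[0.147,0.013,0,0,0,0]]';  python3 - <<'E'
from h import *
go(.3495,.3473,.024,102.3)
im,d,p=look('wrist','w3')
E
```

```text
clock: 13.85
tcp_pos: [0.3519, 0.3467, 0.1462]
orientation: [0.0, 0.627, 0.779, -0.0]
wrist_force: [-0.8, 0.5, -1.5]
finger_gap: 0.0616
go shift [ 0.0011 -0.0022  0.1222] rotvec [-0.01  0.02 -0.03] | tcp [0.3519 0.3467 0.1462] alpha 102.3 gap 0.0616 F [-0.8  0.5 -1.5] t 13.8
```

View pics/w3.png

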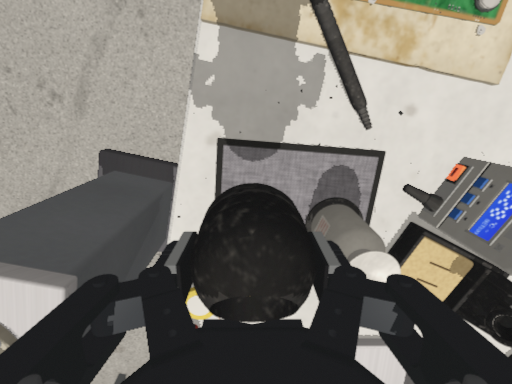

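The wrist view shows the cleaner held upright over the near half of the mat. The bottle stands on the mat on the far right, with its foot near (345,215) and clear of the finger. Lowering now.

```bash
python3 -m creep '[[0,-0.001,0.015,0,0,0],[0,-0.002,0.035,0,0,0],[0,-0.002,0.055,0,0,0],[0,-0.002,0.075,0,0,0],[0,-0.002,0.095,0,0,0],[0,-0.002,0.107,0,0,0],[0,-0.002,0.114,0,0,0],[0,-0.002,0.116,0,0,0]]'; python3 -m creep '[[0,0,0.001,0,0,0],[0,0,0.002,0,0,0],[0,0,0.003,0,0,0],[0,0,0.004,0,0,0],[0,0,0.005,0,0,0],[0,0,0.006,0,0,0],[0,0,0.006,0,0,0],[0,0,0.006,0,0,0]]';  python3 - <<'E'
from h import *
go(.3495,.3473,.023,102.3)
E
```

```text
clock: 14.7
tcp_pos: [0.3495, 0.345, 0.0302]
orientation: [-0.0, 0.628, 0.778, -0.0]
wrist_force: [-0.2, -0.0, -2.2]
finger_gap: 0.0615
clock: 15.5
tcp_pos: [0.3494, 0.3456, 0.0246]
orientation: [0.0, 0.628, 0.778, -0.0]
wrist_force: [0.6, 0.6, -2.7]
finger_gap: 0.0613
go shift [0.0016 0.0004 0.0016] rotvec [-0.01  0.01 -0.06] | tcp [0.3494 0.3456 0.0246] alpha 102.2 gap 0.0613 F [ 0.6  0.6 -2.7] t 15.5
```

```bash
python3 -m creep '[[0,0,0.001,0,0,0],[0,0,0.001,0,0,0],[0,0,0.002,0,0,0],[0,0,0.002,0,0,0],[0,0,0.002,0,0,0],[0,0,0.002,0,0,0],[0,0,0.002,0,0,0],[0,0,0.002,0,0,0]]';  python3 -c "
from h import *
go(.3495,.3473,.023,102.3)"
```

```text
clock: 16.3
tcp_pos: [0.3495, 0.3456, 0.0232]
orientation: [0.0, 0.628, 0.778, 0.0]
wrist_force: [-2.7, -1.7, 5.0]
finger_gap: 0.0613
go shift [0.0016 0.0003 0.0002] rotvec [ 0.02  0.   -0.07] | tcp [0.3495 0.3456 0.0232] alpha 102.2 gap 0.0613 F [-2.7 -1.7  5. ] t 16.3
```

Contact is made, so I'll open and rise.

```bash
python3 -m creep '[[0,0,0,0,0,0],[0,0,0,0,0,0],[0,0,0,0,0,0],[0,0,0,0,0,0],[0,0,0,0,0,0],[0,0,0,0,0,0],[0,0,0,0,0,0],[0,0,0,0,0,0]]' 0.085; python3 -m creep '[[0,0,-0.01,0,0,0],[0,0,-0.03,0,0,0],[0,0,-0.06,0,0,0],[0,0,-0.09,0,0,0],[0,0,-0.12,0,0,0],[0,0,-0.15,0,0,0],[0,0,-0.17,0,0,0],[0,0,-0.17,0,0,0]]';  python3 -c "
from h import *
go(.565,.079,.16,102.3)"
```

```text
clock: 17.1
tcp_pos: [0.3495, 0.3456, 0.0226]
orientation: [0.0, 0.628, 0.778, -0.0]
wrist_force: [-0.1, 0.0, -0.2]
finger_gap: 0.0847
clock: 17.9
tcp_pos: [0.3511, 0.3468, 0.1965]
orientation: [0.001, 0.628, 0.778, 0.003]
wrist_force: [0.5, 0.6, -0.6]
finger_gap: 0.0849
go shift [-0.3072  0.1521  0.0366] rotvec [ 0.35 -0.14 -0.06] | tcp [0.3511 0.3468 0.1965] alpha 102.2 gap 0.0849 F [ 0.5  0.6 -0.6] t 17.9
```

```bash
python3 -m creep '[[-0.03,0.015,0,0,0,0],[-0.07,0.035,0,0,0,0],[-0.11,0.055,0,0,0,0],[-0.15,0.075,0,0,0,0],[-0.19,0.095,0,0,0,0],[-0.23,0.115,0.01,0,0,0],[-0.27,0.135,0.02,0,0,0],[-0.295,0.147,0.03,0,0,0]]' 0.055; python3 -m creep '[[-0.012,0.005,0,0,0,0],[-0.012,0.005,0.01,0,0,0],[-0.012,0.005,0.01,0,0,0],[-0.012,0.005,0.01,0,0,0],[-0.012,0.005,0.01,0,0,0],[-0.012,0.005,0.01,0,0,0],[-0.012,0.005,0.01,0,0,0],[-0.012,0.005,0.01,0,0,0]]'
python3 - <<'E'
from h import *
go(.566,.079,.10,102.3)
im,d,p=look('wrist','w4')
t,_,_=look('top','t4')
c=cv2.resize(t[120:270,90:290],(0,0),fx=2.5,fy=2.5)
w=cv2.resize(im[100:300,150:370],(0,0),fx=2.2,fy=2.2)
cv2.imwrite('pics/m4.png',cv2.resize(np.vstack([cv2.copyMakeBorder(w,0,0,0,500-w.shape[1],0),c]),(0,0),fx=.72,fy=.72))
E
```

```text
clock: 18.7
tcp_pos: [0.557, 0.0858, 0.1614]
orientation: [0.0, 0.629, 0.778, -0.0]
wrist_force: [-1.0, 0.7, -0.6]
finger_gap: 0.0547
clock: 19.5
tcp_pos: [0.5631, 0.0782, 0.153]
orientation: [0.0, 0.628, 0.779, 0.0]
wrist_force: [-0.5, -0.4, 0.2]
finger_gap: 0.0551
go shift [0.0002 0.003  0.053 ] rotvec [ 0.03  0.01 -0.04] | tcp [0.5631 0.0782 0.153 ] alpha 102.3 gap 0.0551 F [-0.5 -0.4  0.2] t 19.5
```

View pics/m4.png

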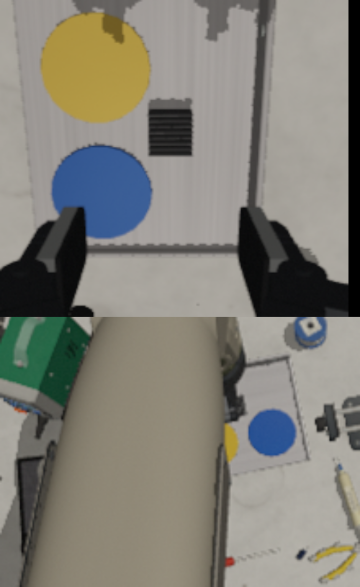

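The crops show the sink at full-image px (244–272, 168–198), square to the jaws. Both coasters are free, with yellow at about (211,142) and blue at about (214,221).

Run:
```python
from h import *
L=np.array([ray('wrist',a,b,.021)[:2] for a,b in((244,168.5),(272,168.5),(272,198),(244,198))]);print(L.round(4),L.mean(0))
X,im,d=cloud('wrist'); hsv=cv2.cvtColor(im,cv2.COLOR_BGR2HSV)
for lo,hi in((18,35),(100,125)):
    m=(hsv[...,0]>lo)&(hsv[...,0]<hi)&(hsv[...,1]>110)
    n,l,st,ce=cv2.connectedComponentsWithStats(m.astype(np.uint8))
    i=1+np.argmax(st[1:,4]); c=np.argwhere(l==i)[:,::-1]
    q=np.array([ray('wrist',a,b,.008)[:2] for a,b in c]); print(st[i],cv2.minEnclosingCircle(q.astype(np.float32)))
m=(X[...,2]>.016)&(X[...,2]<.03)&(d>0); v,u=np.mgrid[0:384,0:512]; m&=(u>238)&(u<280)&(v>155)&(v<205)
print(cv2.minAreaRect(X[m][:,:2].astype(np.float32)),np.median(X[m][:,2]))
go(.5665,.0785,.006,102.3)
```

```text
[[0.5518 0.0932]
 [0.5803 0.0994]
 [0.5878 0.0681]
 [0.5584 0.0617]] [0.56955229 0.08061822]
[ 176  108   69   69 3727] ((0.5111696124076843, 0.10931422561407089), 0.03652460500597954)
[ 183  192   63   58 2680] ((0.5303852558135986, 0.022232286632061005), 0.03649327531456947)
((0.5686627626419067, 0.07852054387331009), (0.029737036675214767, 0.029174668714404106), 12.479216575622559) 0.020567956509366492
go shift [-1.000e-04  3.400e-03  1.468e-01] rotvec [ 0.02  0.01 -0.06] | tcp [0.5631 0.0779 0.1528] alpha 102.2 gap 0.0551 F [-0.7 -0.2 -0.4] t 19.6
```

```bash
python3 -m creep '[[0,0.005,0.02,0,0,0],[0,0.005,0.04,0,0,0],[0,0.005,0.06,0,0,0],[0,0.005,0.08,0,0,0],[0,0.005,0.1,0,0,0],[0,0.005,0.115,0,0,0],[0,0.005,0.125,0,0,0],[0,0.005,0.125,0,0,0]]';python3 -m creep '[[0,0,0.003,0,0,0],[0,0,0.006,0,0,0],[0,0,0.009,0,0,0],[0,0,0.012,0,0,0],[0,0,0.015,0,0,0],[0,0,0.017,0,0,0],[0,0,0.018,0,0,0],[0,0,0.018,0,0,0]]'; python3 -c "
from h import *
go(.568,.079,.007,102.3)"
```

```text
clock: 20.4
tcp_pos: [0.5668, 0.0788, 0.0263]
orientation: [-0.001, 0.628, 0.778, -0.001]
wrist_force: [-0.4, -0.7, -0.3]
finger_gap: 0.0547
clock: 21.2
tcp_pos: [0.5679, 0.0789, 0.0095]
orientation: [-0.0, 0.628, 0.778, -0.0]
wrist_force: [-0.1, -0.5, -0.2]
finger_gap: 0.055
go shift [0.0001 0.0002 0.0025] rotvec [-0.02  0.   -0.07] | tcp [0.5679 0.0789 0.0095] alpha 102.2 gap 0.0550 F [-0.1 -0.5 -0.2] t 21.2
```

```bash
python3 -m creep '[[0,0,0.001,0,0,0],[0,0,0.002,0,0,0],[0,0,0.002,0,0,0],[0,0,0.002,0,0,0],[0,0,0.002,0,0,0],[0,0,0.002,0,0,0],[0,0,0.002,0,0,0],[0,0,0.002,0,0,0]]' 0.02 30; python3 -m creep '[[0,0,0,0,0,0],[0,0,0,0,0,0],[0,0,0,0,0,0],[0,0,0,0,0,0],[0,0,0,0,0,0],[0,0,0,0,0,0],[0,0,0,0,0,0],[0,0,0,0,0,0]]'; python3 -c "
from h import *
go(.568,.079,.15,102.3)"
```

```text
clock: 22.0
tcp_pos: [0.5682, 0.0788, 0.008]
orientation: [0.0, 0.628, 0.778, 0.0]
wrist_force: [-1.0, -0.5, 4.7]
finger_gap: 0.0295
clock: 22.8
tcp_pos: [0.5682, 0.0788, 0.008]
orientation: [0.0, 0.628, 0.778, 0.0]
wrist_force: [-1.6, 0.1, 6.0]
finger_gap: 0.0291
go shift [ 2.00e-04 -1.00e-04 -1.42e-01] rotvec [ 0.03  0.01 -0.07] | tcp [0.5682 0.0788 0.008 ] alpha 102.2 gap 0.0291 F [-1.6  0.1  6. ] t 22.8
```

```bash
python3 -m creep '[[0,0,-0.005,0,0,0],[0,0,-0.02,0,0,0],[0,0,-0.04,0,0,0],[0,0,-0.06,0,0,0],[0,0,-0.085,0,0,0],[0,0,-0.11,0,0,0],[0,0,-0.13,0,0,0],[0,0,-0.14,0,0,0]]'
python3 - <<'E'
from h import *
go(.4173,-.3405,.15,106.5)
look('wrist','w5'); t,_,_=look('top','t5')
b=cv2.resize(t[180:280,85:165],(0,0),fx=3,fy=3)
c=cv2.imread('pics/w5.png'); cv2.imwrite('pics/m5.png',np.hstack([c[:300],b]))
E
```

```text
clock: 23.6
tcp_pos: [0.5688, 0.0788, 0.1495]
orientation: [0.001, 0.628, 0.778, 0.001]
wrist_force: [0.8, -0.1, -0.6]
finger_gap: 0.0292
go shift [-0.3777 -0.2369 -0.0008] rotvec [ 0.13  0.04 -4.27] | tcp [0.5688 0.0788 0.1495] alpha 102.2 gap 0.0292 F [ 0.8 -0.1 -0.6] t 23.6
```

View pics/m5.png

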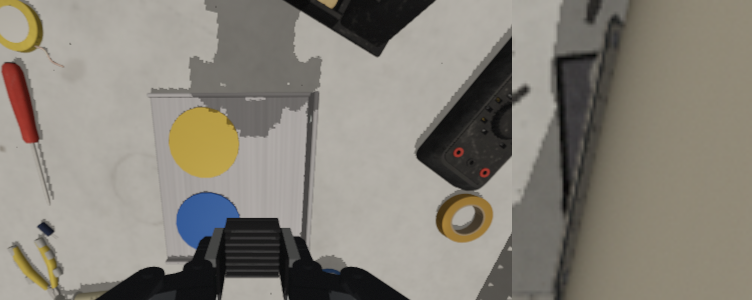

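The wrist view shows the sink held level and square between the tips at (252,245). Moving it over the board.

```bash
python3 -m creep '[[-0.015,-0.01,0,0,0,0],[-0.045,-0.03,0,0,0,-0.5],[-0.08,-0.05,0,0,0,-1],[-0.115,-0.072,0,0,0,-1.5],[-0.15,-0.094,0,0,0,-2],[-0.185,-0.116,0,0,0,-2.5],[-0.21,-0.132,0,0,0,-3],[-0.22,-0.138,0,0,0,-3]]'; python3 -c "
from h import *
go(.4173,-.3405,.15,106.5)"
```

```text
clock: 24.5
tcp_pos: [0.4772, -0.1678, 0.1462]
orientation: [-0.001, 0.609, 0.793, -0.001]
wrist_force: [0.7, -0.1, -1.1]
finger_gap: 0.0293
go shift [-0.1513 -0.1026 -0.0038] rotvec [-0.15 -0.08 -1.49] | tcp [ 0.4772 -0.1678  0.1462] alpha 105.0 gap 0.0293 F [ 0.7 -0.1 -1.1] t 24.5
```

```bash
python3 -m creep '[[-0.01,-0.007,0,0,0,0],[-0.035,-0.022,0,0,0,0],[-0.065,-0.042,0,0,0,0],[-0.095,-0.063,0,0,0,-0.5],[-0.12,-0.082,0,0,0,-1],[-0.14,-0.095,0,0,0,-1.5],[-0.15,-0.102,0,0,0,-1.5],[-0.151,-0.102,0,0,0,-1.5]]'
python3 - <<'E'
from h import *
go(.4173,-.3405,.08,106.5)
im,d,p=look('wrist','w6')
X,_,_=cloud('wrist'); hsv=cv2.cvtColor(im,cv2.COLOR_BGR2HSV)
m=(d>0)&(X[...,2]>.02)&(X[...,2]<.04)&(abs(X[...,1]+.34)<.1)&(abs(X[...,0]-.42)<.1)
print(cv2.minAreaRect(X[m][:,:2].astype(np.float32)),np.median(X[m][:,2]),m.sum())
E
```

```text
clock: 25.3
tcp_pos: [0.4206, -0.3384, 0.1471]
orientation: [-0.0, 0.597, 0.802, 0.0]
wrist_force: [-0.4, -0.2, -0.0]
finger_gap: 0.0289
go shift [-0.0011 -0.0038  0.0671] rotvec [-0.02 -0.04  0.15] | tcp [ 0.4206 -0.3384  0.1471] alpha 106.7 gap 0.0289 F [-0.4 -0.2 -0. ] t 25.3
((0.42429593205451965, -0.3306830823421478), (0.12237780541181564, 0.10045089572668076), 17.383752822875977) 0.02932091689809907 10917
```

View pics/w6.png

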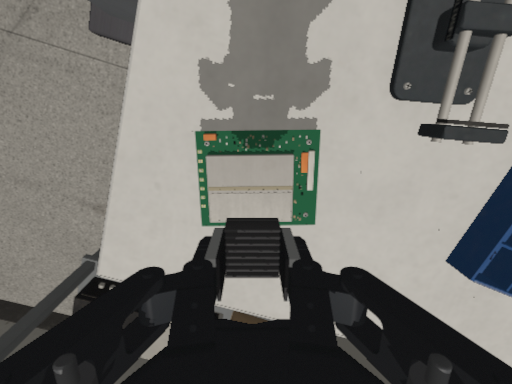

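The wrist view shows the shield with corners at about (207,155), (294,154), (293,222) and (209,222). The board is level and square to the jaws.

Run:
```python
from h import *
L=np.array([ray('wrist',a,b,.031)[:2] for a,b in((207,155),(294,154),(293,222),(209,222))]);print(L.round(4),L.mean(0),np.linalg.norm(np.roll(L,1,0)-L,axis=1), np.degrees(np.arctan2(*(L[1]-L[0])[::-1])))
c=L.mean(0); c=(c+[.4173,-.3405])/2; print(c); go(c[0],c[1],.05,106.7)
```

```text
[[ 0.3697 -0.3184]
 [ 0.4499 -0.2934]
 [ 0.4722 -0.3606]
 [ 0.3885 -0.3856]] [ 0.42009386 -0.33951438] [0.06977719 0.08394772 0.07077974 0.0873144 ] 17.315386793132035
[ 0.41869693 -0.34000719]
go shift [-0.0018 -0.0029  0.0972] rotvec [-0.   -0.06  0.  ] | tcp [ 0.4209 -0.3375  0.1472] alpha 106.7 gap 0.0294 F [ 0.2 -0.4 -0.4] t 25.4
```

```bash
python3 -m creep '[[-0.001,-0.001,0.01,0,0,0],[-0.0015,-0.002,0.025,0,0,0],[-0.0015,-0.002,0.04,0,0,0],[-0.0015,-0.002,0.055,0,0,0],[-0.0015,-0.002,0.07,0,0,0],[-0.0015,-0.002,0.083,0,0,0],[-0.0015,-0.002,0.092,0,0,0],[-0.0015,-0.002,0.096,0,0,0]]'; python3 -m creep '[[0,0,0.003,0,0,0],[0,0,0.006,0,0,0],[0,0,0.008,0,0,0],[0,0,0.01,0,0,0],[0,0,0.011,0,0,0],[0,0,0.012,0,0,0],[0,0,0.013,0,0,0],[0,0,0.013,0,0,0]]'; python3 -c "
from h import *
go(.4187,-.34,.034,106.7)"
```

```text
clock: 26.15
tcp_pos: [0.4193, -0.3383, 0.0504]
orientation: [-0.001, 0.596, 0.803, 0.0]
wrist_force: [-0.6, 0.0, -0.3]
finger_gap: 0.029
clock: 26.95
tcp_pos: [0.4194, -0.3399, 0.0386]
orientation: [-0.0, 0.597, 0.802, -0.0]
wrist_force: [0.6, 0.4, -0.2]
finger_gap: 0.0291
go shift [ 0.0001 -0.0007  0.0046] rotvec [-0.   -0.    0.03] | tcp [ 0.4194 -0.3399  0.0386] alpha 106.7 gap 0.0291 F [ 0.6  0.4 -0.2] t 26.9
```

```bash
python3 -m creep '[[0,0,0.001,0,0,0],[0,0,0.002,0,0,0],[0,0,0.0025,0,0,0],[0,0,0.003,0,0,0],[0,0,0.0035,0,0,0],[0,0,0.004,0,0,0],[0,0,0.004,0,0,0],[0,0,0.004,0,0,0]]'; python3 -c "
from h import *
go(.4187,-.34,.034,106.7)"
```

```text
clock: 27.75
tcp_pos: [0.4195, -0.3399, 0.0347]
orientation: [0.0, 0.597, 0.802, -0.0]
wrist_force: [-0.1, 0.0, 0.1]
finger_gap: 0.0295
go shift [ 0.0001 -0.0008  0.0007] rotvec [-0.    0.    0.03] | tcp [ 0.4195 -0.3399  0.0347] alpha 106.7 gap 0.0295 F [-0.1  0.   0.1] t 27.8
```

```bash
python3 -m creep '[[0,0,0.0005,0,0,0],[0,0,0.001,0,0,0],[0,0,0.001,0,0,0],[0,0,0.0015,0,0,0],[0,0,0.0015,0,0,0],[0,0,0.0015,0,0,0],[0,0,0.0015,0,0,0],[0,0,0.0015,0,0,0]]'; python3 -c "
from h import *
go(.4187,-.34,.034,106.7)"
```

```text
clock: 28.55
tcp_pos: [0.4196, -0.34, 0.0341]
orientation: [0.0, 0.597, 0.802, -0.0]
wrist_force: [-1.5, 1.2, 7.4]
finger_gap: 0.029
go shift [ 0.0003 -0.0009  0.0001] rotvec [0.01 0.05 0.04] | tcp [ 0.4196 -0.34    0.0341] alpha 106.7 gap 0.0290 F [-1.5  1.2  7.4] t 28.6
```

```bash
python3 -m creep '[[0,0,0,0,0,0],[0,0,0,0,0,0],[0,0,0,0,0,0],[0,0,0,0,0,0],[0,0,0,0,0,0],[0,0,0,0,0,0],[0,0,0,0,0,0],[0,0,0,0,0,0]]' 0.055; python3 -m creep '[[0,0,-0.01,0,0,0],[0,0,-0.03,0,0,0],[0,0,-0.06,0,0,0],[0,0,-0.09,0,0,0],[0,0,-0.12,0,0,0],[0,0,-0.15,0,0,0],[0,0,-0.165,0,0,0],[0,0,-0.165,0,0,0]]'; python3 -c "
from h import *
go(.37,-.14,.2,102.3)"
```

```text
clock: 29.35
tcp_pos: [0.4195, -0.3399, 0.0332]
orientation: [0.0, 0.597, 0.802, -0.0]
wrist_force: [-0.1, 0.2, -0.8]
finger_gap: 0.0548
clock: 30.15
tcp_pos: [0.4207, -0.3411, 0.2017]
orientation: [0.003, 0.597, 0.802, -0.001]
wrist_force: [0.3, -0.4, -1.6]
finger_gap: 0.0548
go shift [0.2072 0.0094 0.0006] rotvec [0.16 0.31 4.44] | tcp [ 0.4207 -0.3411  0.2017] alpha 106.7 gap 0.0548 F [ 0.3 -0.4 -1.6] t 30.1
```

```bash
python3 -m creep '[[0.03,0.001,0,0,0,0],[0.07,0.003,0,0,0,1],[0.11,0.005,0,0,0,2],[0.15,0.007,0,0,0,3],[0.19,0.009,0,0,0,4],[0.23,0.01,0,0,0,4.4],[0.27,0.012,0,0,0,4.4],[0.3,0.013,0,0,0,4.4]]' 0.085
python3 - <<'E'
from h import *
t,d,_=look('top','t7')
cv2.imwrite('pics/m7.png',np.hstack([cv2.resize(t[185:265,330:410],(0,0),fx=5,fy=5),cv2.resize(t[180:280,80:180],(0,0),fx=4,fy=4)]))
X,_,_=cloud('top'); g=cv2.cvtColor(t,cv2.COLOR_BGR2GRAY)
m=(d>0)&(X[...,2]>.04)&(X[...,2]<.06)&(abs(X[...,1]+.34)<.05)&(abs(X[...,0]-.418)<.05)
print('sink',cv2.minAreaRect(X[m][:,:2].astype(np.float32)),np.median(X[m][:,2]),m.sum())
m=(d>0)&(X[...,2]>.02)&(X[...,2]<.06)&(abs(X[...,1]+.33)<.1)&(abs(X[...,0]-.42)<.1)
print('board',cv2.minAreaRect(X[m][:,:2].astype(np.float32)))
for lo,hi in((.095,.13),(.05,.09)):
  m=(d>0)&(X[...,2]>lo)&(X[...,2]<hi)&(abs(X[...,1]-.332)<.08)&(abs(X[...,0]-.402)<.1)
  print(cv2.minAreaRect(X[m][:,:2].astype(np.float32)),m.sum()) if m.any() else 0
go(.4545,.3173,.2,102.3)
E
```

```text
clock: 30.95
tcp_pos: [0.3438, -0.0467, 0.1973]
orientation: [-0.001, 0.627, 0.779, -0.0]
wrist_force: [0.3, 0.2, -0.1]
finger_gap: 0.0854
sink ((0.4190325140953064, -0.34053894877433777), (0.029455924406647682, 0.029953746125102043), 15.197237968444824) 0.04437107116442984 104
board ((0.4234532117843628, -0.33034881949424744), (0.12150412052869797, 0.1009945347905159), 17.513425827026367)
((0.45301076769828796, 0.31754636764526367), (0.04302234575152397, 0.043442390859127045), 3.246436834335327) 255
((0.3963932991027832, 0.32207727432250977), (0.05773698911070824, 0.160708487033844), 66.02220153808594) 440
go shift [ 0.3282  0.188  -0.002 ] rotvec [-0.14 -0.24  0.18] | tcp [ 0.3419 -0.0437  0.1971] alpha 102.5 gap 0.0850 F [-3.6  1.9 -0. ] t 31.0
```

View pics/m7.png

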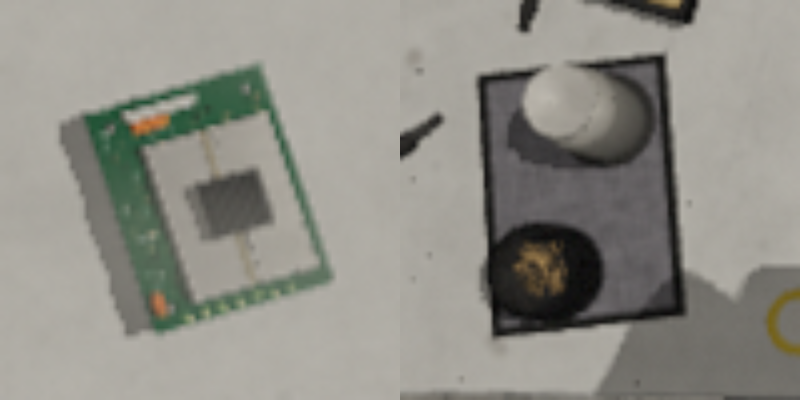

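The top view shows the sink centred and square on the shield. The bottle and the cleaner stand apart and upright on the mat. Measured positions are sink (0.419,−0.3405) and bottle (0.453,0.3175). Now the bottle goes back.

```bash
python3 -m creep '[[0.03,0.018,0,0,0,0],[0.07,0.04,0,0,0,0],[0.11,0.063,0,0,0,0],[0.15,0.086,0,0,0,0],[0.19,0.109,0,0,0,0],[0.23,0.132,0,0,0,0],[0.27,0.155,0,0,0,0],[0.3,0.172,0,0,0,0]]'; python3 -m creep '[[0.02,0.01,0,0,0,0],[0.028,0.014,0,0,0,0],[0.028,0.014,0,0,0,0],[0.028,0.014,0,0,0,0],[0.028,0.014,0,0,0,0],[0.028,0.014,0,0,0,0],[0.028,0.014,0,0,0,0],[0.028,0.014,0,0,0,0]]'; python3 -c "
from h import *
go(.4532,.3174,.054,102.3)"
```

```text
clock: 31.8
tcp_pos: [0.4494, 0.2834, 0.197]
orientation: [-0.0, 0.626, 0.779, -0.0]
wrist_force: [0.3, -0.1, -0.2]
finger_gap: 0.0845
clock: 32.6
tcp_pos: [0.4573, 0.3109, 0.1984]
orientation: [0.0, 0.627, 0.779, 0.0]
wrist_force: [0.0, -1.0, -0.6]
finger_gap: 0.085
go shift [ 0.0073 -0.0027  0.1444] rotvec [ 0.02 -0.   -0.01] | tcp [0.4573 0.3109 0.1984] alpha 102.3 gap 0.0850 F [ 0.  -1.  -0.6] t 32.6
```

```bash
python3 -m creep '[[0.007,-0.003,0.02,0,0,0],[0.007,-0.003,0.04,0,0,0],[0.007,-0.003,0.06,0,0,0],[0.007,-0.003,0.08,0,0,0],[0.007,-0.003,0.1,0,0,0],[0.007,-0.003,0.12,0,0,0],[0.007,-0.003,0.14,0,0,0],[0.007,-0.003,0.144,0,0,0]]'; python3 -m creep '[[0,0,0,0,0,0],[0,0,0,0,0,0],[0,0,0,0,0,0],[0,0,0,0,0,0],[0,0,0,0,0,0],[0,0,0,0,0,0],[0,0,0,0,0,0],[0,0,0,0,0,0]]' 0.04 40; python3 -c "
from h import *
go(.4532,.3174,.16,102.3)"
```

```text
clock: 33.4
tcp_pos: [0.4512, 0.3165, 0.052]
orientation: [-0.001, 0.627, 0.779, -0.002]
wrist_force: [-0.3, -0.0, -0.7]
finger_gap: 0.0848
clock: 34.2
tcp_pos: [0.4539, 0.3181, 0.0556]
orientation: [0.001, 0.627, 0.779, 0.001]
wrist_force: [-0.2, -0.3, 6.0]
finger_gap: 0.0527
go shift [-0.0004 -0.0006 -0.1044] rotvec [ 0.16 -0.03  0.03] | tcp [0.4539 0.3181 0.0556] alpha 102.3 gap 0.0527 F [-0.2 -0.3  6. ] t 34.2
```

```bash
python3 -m creep '[[0,0,-0.005,0,0,0],[0,0,-0.02,0,0,0],[0,0,-0.035,0,0,0],[0,0,-0.05,0,0,0],[0,0,-0.065,0,0,0],[0,0,-0.08,0,0,0],[0,0,-0.095,0,0,0],[0,0,-0.1,0,0,0]]'; python3 -c "
from h import *
go(.5295,.0215,.157,102.3)"
```

```text
clock: 35.0
tcp_pos: [0.4531, 0.3177, 0.1555]
orientation: [0.0, 0.627, 0.779, 0.001]
wrist_force: [-0.1, -0.5, -1.8]
finger_gap: 0.0531
go shift [-0.3057  0.0113 -0.0016] rotvec [ 0.08 -0.02  0.04] | tcp [0.4531 0.3177 0.1555] alpha 102.3 gap 0.0531 F [-0.1 -0.5 -1.8] t 35.0
```

```bash
python3 -m creep '[[-0.015,0,0,0,0,0],[-0.05,0.002,0,0,0,0],[-0.09,0.003,0,0,0,0],[-0.13,0.005,0,0,0,0],[-0.17,0.007,0,0,0,0],[-0.21,0.008,0,0,0,0],[-0.25,0.01,0,0,0,0],[-0.275,0.01,0,0,0,0]]';python3 -m creep '[[-0.015,0,0,0,0,0],[-0.027,0.001,0,0,0,0],[-0.03,0.001,0,0,0,0],[-0.0305,0.001,0.01,0,0,0],[-0.0305,0.001,0.03,0,0,0],[-0.0305,0.001,0.05,0,0,0],[-0.0305,0.001,0.065,0,0,0],[-0.0305,0.001,0.07,0,0,0]]'; python3 -c "
from h import *
go(.5295,.0215,.0605,102.3)"
```

```text
clock: 35.8
tcp_pos: [0.521, 0.0476, 0.1531]
orientation: [-0.0, 0.628, 0.778, -0.001]
wrist_force: [0.3, 1.3, -1.6]
finger_gap: 0.0532
clock: 36.6
tcp_pos: [0.5268, 0.0229, 0.0818]
orientation: [-0.002, 0.626, 0.78, -0.001]
wrist_force: [-0.1, -0.1, -1.7]
finger_gap: 0.053
go shift [-0.002   0.0025  0.0213] rotvec [-0.21 -0.08  0.15] | tcp [0.5268 0.0229 0.0818] alpha 102.4 gap 0.0530 F [-0.1 -0.1 -1.7] t 36.6
```

```bash
python3 -m creep '[[-0.001,0.001,0.005,0,0,0],[-0.001,0.001,0.01,0,0,0],[-0.001,0.001,0.013,0,0,0],[-0.001,0.001,0.015,0,0,0],[-0.001,0.001,0.0165,0,0,0],[-0.001,0.001,0.0175,0,0,0],[-0.001,0.001,0.0185,0,0,0],[-0.001,0.001,0.0185,0,0,0]]'; python3 -c "
from h import *
go(.5295,.0215,.0605,102.3)"
```

```text
clock: 37.4
tcp_pos: [0.53, 0.0206, 0.0657]
orientation: [0.0, 0.627, 0.779, -0.0]
wrist_force: [-0.2, -0.1, -1.4]
finger_gap: 0.0528
go shift [ 0.001  -0.0003  0.0052] rotvec [0.   0.01 0.03] | tcp [0.53   0.0206 0.0657] alpha 102.3 gap 0.0528 F [-0.2 -0.1 -1.4] t 37.4
```

```bash
python3 -m creep '[[0,0,0.001,0,0,0],[0,0,0.002,0,0,0],[0,0,0.003,0,0,0],[0,0,0.004,0,0,0],[0,0,0.005,0,0,0],[0,0,0.0055,0,0,0],[0,0,0.006,0,0,0],[0,0,0.006,0,0,0]]'; python3 -c "
from h import *
go(.5295,.0215,.0605,102.3)"
```

```text
clock: 38.2
tcp_pos: [0.53, 0.0206, 0.0605]
orientation: [0.0, 0.627, 0.779, 0.0]
wrist_force: [-1.8, 0.6, 5.7]
finger_gap: 0.053
go shift [ 0.001  -0.0003 -0.    ] rotvec [0.02 0.02 0.03] | tcp [0.53   0.0206 0.0605] alpha 102.3 gap 0.0530 F [-1.8  0.6  5.7] t 38.2
```

```bash
python3 -m creep '[[0,0,0,0,0,0],[0,0,0,0,0,0],[0,0,0,0,0,0],[0,0,0,0,0,0],[0,0,0,0,0,0],[0,0,0,0,0,0],[0,0,0,0,0,0],[0,0,0,0,0,0]]' 0.085; python3 -m creep '[[0,0,-0.01,0,0,0],[0,0,-0.03,0,0,0],[0,0,-0.05,0,0,0],[0,0,-0.07,0,0,0],[0,0,-0.09,0,0,0],[0,0,-0.11,0,0,0],[0,0,-0.12,0,0,0],[0,0,-0.12,0,0,0]]'; python3 -c "
from h import *
go(.3495,.346,.18,102.3)"
```

```text
clock: 39.0
tcp_pos: [0.53, 0.0206, 0.0596]
orientation: [0.0, 0.627, 0.779, -0.0]
wrist_force: [0.6, 0.8, 0.1]
finger_gap: 0.0849
clock: 39.8
tcp_pos: [0.5311, 0.0205, 0.1816]
orientation: [0.002, 0.627, 0.779, 0.001]
wrist_force: [0.4, -0.2, 0.2]
finger_gap: 0.085
go shift [ 0.3568 -0.1079  0.0008] rotvec [0.19 0.07 0.03] | tcp [0.5311 0.0205 0.1816] alpha 102.3 gap 0.0850 F [ 0.4 -0.2  0.2] t 39.8
```

```bash
python3 -m creep '[[0.04,-0.012,0,0,0,0],[0.08,-0.024,0,0,0,0],[0.12,-0.036,0,0,0,0],[0.16,-0.048,0,0,0,0],[0.2,-0.06,0,0,0,0],[0.24,-0.072,0,0,0,0],[0.28,-0.084,0,0,0,0],[0.32,-0.096,0,0,0,0]]'; python3 -m creep '[[0.03,-0.01,0,0,0,0],[0.037,-0.012,0,0,0,0],[0.037,-0.012,0,0,0,0],[0.037,-0.012,0,0,0,0],[0.037,-0.012,0,0,0,0],[0.037,-0.012,0,0,0,0],[0.037,-0.012,0,0,0,0],[0.037,-0.012,0,0,0,0]]'; python3 -c "
from h import *
go(.3495,.346,.023,102.3)"
```

```text
clock: 40.6
tcp_pos: [0.3663, 0.3138, 0.1786]
orientation: [-0.0, 0.627, 0.779, -0.001]
wrist_force: [0.8, 0.1, -0.7]
finger_gap: 0.0853
clock: 41.4
tcp_pos: [0.3486, 0.3459, 0.1797]
orientation: [0.0, 0.628, 0.779, 0.0]
wrist_force: [0.6, -0.4, 0.8]
finger_gap: 0.0851
go shift [-1.000e-04  9.000e-04  1.567e-01] rotvec [ 0.01  0.   -0.03] | tcp [0.3486 0.3459 0.1797] alpha 102.3 gap 0.0851 F [ 0.6 -0.4  0.8] t 41.4
```

```bash
python3 -m creep '[[0,0.001,0.02,0,0,0],[0,0.001,0.045,0,0,0],[0,0.001,0.07,0,0,0],[0,0.001,0.095,0,0,0],[0,0.001,0.12,0,0,0],[0,0.001,0.14,0,0,0],[0,0.001,0.153,0,0,0],[0,0.001,0.155,0,0,0]]'; python3 -m creep '[[0,0,0,0,0,0],[0,0,0,0,0,0],[0,0,0,0,0,0],[0,0,0,0,0,0],[0,0,0,0,0,0],[0,0,0,0,0,0],[0,0,0,0,0,0],[0,0,0,0,0,0]]' 0.05 40; python3 -c "
from h import *
go(.3495,.346,.15,102.3)"
```

```text
clock: 42.2
tcp_pos: [0.3482, 0.3456, 0.023]
orientation: [-0.0, 0.627, 0.779, -0.002]
wrist_force: [-0.2, -0.7, -0.1]
finger_gap: 0.0848
clock: 43.0
tcp_pos: [0.3499, 0.347, 0.0258]
orientation: [0.0, 0.627, 0.779, 0.001]
wrist_force: [-0.7, -1.6, 5.9]
finger_gap: 0.0607
go shift [-0.0008 -0.0003 -0.1242] rotvec [ 0.11 -0.03  0.03] | tcp [0.3499 0.347  0.0258] alpha 102.3 gap 0.0607 F [-0.7 -1.6  5.9] t 43.0
```

```bash
python3 -m creep '[[0,0,-0.005,0,0,0],[0,0,-0.02,0,0,0],[0,0,-0.035,0,0,0],[0,0,-0.05,0,0,0],[0,0,-0.065,0,0,0],[0,0,-0.08,0,0,0],[0,0,-0.095,0,0,0],[0,0,-0.1,0,0,0]]'; python3 -c "
from h import *
go(.5108,.111,.125,102.3)"
```

```text
clock: 43.8
tcp_pos: [0.3499, 0.3471, 0.1262]
orientation: [0.0, 0.627, 0.779, 0.001]
wrist_force: [-0.4, 0.2, -2.1]
finger_gap: 0.0613
go shift [-0.265   0.1068  0.0012] rotvec [ 0.13 -0.05  0.03] | tcp [0.3499 0.3471 0.1262] alpha 102.3 gap 0.0613 F [-0.4  0.2 -2.1] t 43.8
```

```bash
python3 -m creep '[[-0.015,0.006,0,0,0,0],[-0.05,0.02,0,0,0,0],[-0.09,0.036,0,0,0,0],[-0.13,0.052,0,0,0,0],[-0.17,0.068,0,0,0,0],[-0.21,0.084,0,0,0,0],[-0.24,0.097,0,0,0,0],[-0.255,0.103,0,0,0,0]]'; python3 -m creep '[[-0.007,0.003,0,0,0,0],[-0.01,0.004,0,0,0,0],[-0.01,0.004,0,0,0,0],[-0.01,0.004,0,0,0,0],[-0.01,0.004,0,0,0,0],[-0.01,0.004,0,0,0,0],[-0.01,0.004,0,0,0,0],[-0.01,0.004,0,0,0,0]]'
python3 - <<'E'
from h import *
go(.5108,.111,.031,102.3)
im,d,p=look('wrist','w8')
X,_,_=cloud('wrist')
m=(d>0)&(X[...,2]>.10)&(X[...,2]<.135)&(abs(X[...,1]-.02)<.045)&(abs(X[...,0]-.53)<.05)
print('bottle?',m.sum())
E
```

```text
clock: 44.6
tcp_pos: [0.5057, 0.1171, 0.1242]
orientation: [0.0, 0.628, 0.778, -0.0]
wrist_force: [-0.1, 0.3, -2.7]
finger_gap: 0.0611
clock: 45.4
tcp_pos: [0.5102, 0.1107, 0.1247]
orientation: [0.0, 0.627, 0.779, 0.0]
wrist_force: [0.2, 0.4, -1.8]
finger_gap: 0.0609
go shift [0.0001 0.0006 0.0937] rotvec [0.01 0.01 0.05] | tcp [0.5102 0.1107 0.1247] alpha 102.4 gap 0.0609 F [ 0.2  0.4 -1.8] t 45.4
bottle? 27
```

View pics/w8.png

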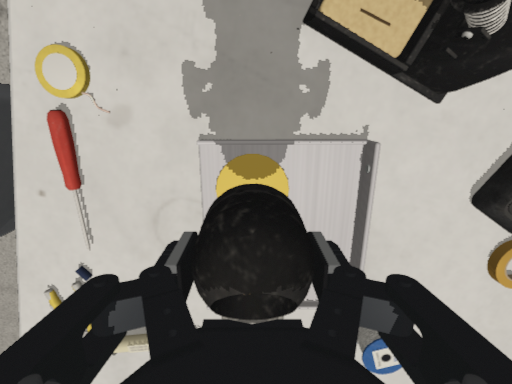

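The wrist view shows the cleaner held upright, with the yellow coaster centred in the jaws at column 252. Lowering now.

```bash
python3 -m creep '[[0,0,0.01,0,0,0],[0,0,0.025,0,0,0],[0,0,0.04,0,0,0],[0,0,0.055,0,0,0],[0,0,0.07,0,0,0],[0,0,0.08,0,0,0],[0,0,0.085,0,0,0],[0,0,0.086,0,0,0]]'; python3 -m creep '[[0,0,0.001,0,0,0],[0,0,0.002,0,0,0],[0,0,0.003,0,0,0],[0,0,0.004,0,0,0],[0,0,0.005,0,0,0],[0,0,0.006,0,0,0],[0,0,0.0065,0,0,0],[0,0,0.0065,0,0,0]]'; python3 -c "
from h import *
go(.5108,.111,.031,102.3)"
```

```text
clock: 46.25
tcp_pos: [0.5099, 0.1104, 0.0379]
orientation: [-0.0, 0.627, 0.779, -0.0]
wrist_force: [-0.1, 0.7, -3.0]
finger_gap: 0.0616
clock: 47.05
tcp_pos: [0.5103, 0.1105, 0.0321]
orientation: [-0.0, 0.627, 0.779, -0.0]
wrist_force: [-0.0, 0.5, -2.7]
finger_gap: 0.0606
go shift [0.0004 0.0006 0.0011] rotvec [-0.01  0.    0.03] | tcp [0.5103 0.1105 0.0321] alpha 102.3 gap 0.0606 F [-0.   0.5 -2.7] t 47.0
```

```bash
python3 -m creep '[[0,0,0.0005,0,0,0],[0,0,0.001,0,0,0],[0,0,0.0015,0,0,0],[0,0,0.0018,0,0,0],[0,0,0.0018,0,0,0],[0,0,0.0018,0,0,0],[0,0,0.0018,0,0,0],[0,0,0.0018,0,0,0]]'; python3 -c "
from h import *
go(.5108,.111,.031,102.3)"
```

```text
clock: 47.85
tcp_pos: [0.5104, 0.1105, 0.0308]
orientation: [0.0, 0.627, 0.779, 0.0]
wrist_force: [-3.4, -0.1, 5.8]
finger_gap: 0.0609
go shift [ 0.0004  0.0005 -0.0002] rotvec [0.02 0.01 0.03] | tcp [0.5104 0.1105 0.0308] alpha 102.3 gap 0.0609 F [-3.4 -0.1  5.8] t 47.9
```

```bash
python3 -m creep '[[0,0,0,0,0,0],[0,0,0,0,0,0],[0,0,0,0,0,0],[0,0,0,0,0,0],[0,0,0,0,0,0],[0,0,0,0,0,0],[0,0,0,0,0,0],[0,0,0,0,0,0]]' 0.085; python3 -m creep '[[0,0,-0.01,0,0,0],[0,0,-0.03,0,0,0],[0,0,-0.06,0,0,0],[0,0,-0.09,0,0,0],[0,0,-0.12,0,0,0],[0,0,-0.15,0,0,0],[0,0,-0.18,0,0,0],[0,0,-0.2,0,0,0]]'; python3 -m creep '[[-0.04,-0.02,0,0,0,0],[-0.08,-0.04,0,0,0,0],[-0.12,-0.06,0,0,0,0],[-0.16,-0.08,0,0,0,0],[-0.2,-0.09,0,0,0,0],[-0.23,-0.09,0,0,0,0],[-0.25,-0.09,0,0,0,0],[-0.25,-0.09,0,0,0,0]]'
python3 - <<'E'
from h import *
t,d,_=look('top','t9')
cv2.imwrite('pics/m9.png',cv2.resize(t[130:270,170:410],(0,0),fx=3.2,fy=3.2))
X,_,_=cloud('top')
def f(n,lo,hi,c,r):
  m=(d>0)&(X[...,2]>lo)&(X[...,2]<hi)&(abs(X[...,0]-c[0])<r)&(abs(X[...,1]-c[1])<r)
  print(n,m.sum(),cv2.minAreaRect(X[m][:,:2].astype(np.float32)) if m.any() else '',np.median(X[m][:,2]))
f('sink',.04,.06,(.418,-.34),.05); f('board',.02,.06,(.42,-.33),.1)
f('cleaner',.055,.085,(.511,.109),.04); f('bottle',.095,.13,(.53,.02),.05)
go(.5,.1,.2)
E
```

```text
clock: 48.65
tcp_pos: [0.5103, 0.1105, 0.0303]
orientation: [0.0, 0.627, 0.779, -0.0]
wrist_force: [-0.6, 0.8, 0.8]
finger_gap: 0.0852
clock: 49.45
tcp_pos: [0.5109, 0.1106, 0.2337]
orientation: [0.001, 0.627, 0.779, 0.001]
wrist_force: [0.9, -0.1, -0.1]
finger_gap: 0.0848
clock: 50.25
tcp_pos: [0.4762, -0.1554, 0.231]
orientation: [0.001, 0.628, 0.778, -0.0]
wrist_force: [-0.6, 0.1, -1.0]
finger_gap: 0.0847
sink 102 ((0.4189743101596832, -0.34091711044311523), (0.029357677325606346, 0.03012457862496376), 19.227787017822266) 0.04416066476843483
board 986 ((0.4236234128475189, -0.33032113313674927), (0.12166600674390793, 0.10034000128507614), 17.2851619720459) 0.02859868278118305
cleaner 268 ((0.5089708566665649, 0.10688823461532593), (0.05815800651907921, 0.05766639858484268), 0.7692194581031799) 0.06571127398805476
bottle 245 ((0.5296531915664673, 0.020159929990768433), (0.04323707893490791, 0.0414632149040699), 89.8589859008789) 0.10661235721198037
go shift [0.2431 0.0773 0.0308] rotvec [0.02 0.01 0.  ] | tcp [ 0.4757 -0.1539  0.2309] alpha 102.2 gap 0.0850 F [ 0.2 -0.   0.3] t 50.3
```

View pics/m9.png

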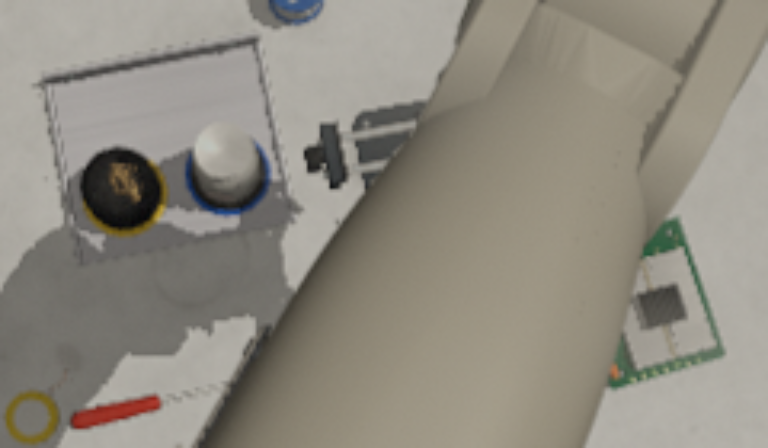

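The top view shows the bottle on blue, the cleaner on yellow and the sink on the shield, with the arm clear of them all. I'll hand in.

```bash
python3 -c "
from workcell import env
print(env.hand_in(), env.get_state()['clock'])"
```

```text
the job is handed in; nothing more can be done
the job is handed in; nothing more can be done
```

The job is done and handed in at about 50 s of the 136 s allowed. I moved the bottle and the tip cleaner onto the mat, set the heat sink on the board's shield, then put both back on their coasters. The hand-in gave no verdict, so the results below are my own last checks with the top camera:

| Item | Offset from target | Limit |
|---|---|---|
| Heat sink on shield | about 1 mm; about 2° off square, nominal height | 12 mm, 15° |
| Bottle on blue coaster | about 1–2 mm; same reading as at the start | 12 mm |
| Tip cleaner on yellow coaster | about 3 mm | 12 mm |

- **Upright and released:** the bottle and the cleaner look upright in the last picture. The gripper is open and clear of everything.
- **Small disagreements:** camera estimates of the same point differed by 2–5 mm (the largest for the heat sink in the rack), and TCP readings just after fast moves were out by 2–3 mm. Both are well inside the limits.
- **Failed checks:** none, apart from my first depth measurement. It was spoilt by pixels with no reading, and I redid it before moving.

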